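Build a kiln tier over a dish

TASK

Lift the prop that is as tall as the one already standing on the kiln shelf out of the bin and stand it upright, squarely on the pencilled outline at the other side of the dish. Then pick up the thin batt from the table and lay it level across the two props, centred over the dish and in line with the kiln shelf, setting it down rather than dropping it. Leave the other two props in the bin, and the dish and the standing prop where they are.

Things in the scene. Friction and masses are not known exactly. Their poses are not given: they have to be found in the camera images.
- bin: Grey plastic open bin fixed to the table, 260 mm (its x) x 170 mm (its y) x 45 mm high, walls and floor 5 mm thick; three props stand in it in a row along its x, about 78 mm apart. Origin: centre of its underside, on the table.
- prop_mid: Pale buff square kiln prop, 36 x 36 mm, 65 mm tall, with a small dark disc (a blind hole) on its flat top; loose, standing in the bin on its 5 mm floor at any of the three places; the middle one in height, the one wanted. Origin: centre of its underside; z up, x and y square to its sides.
- prop_short: Pale buff square kiln prop, 36 x 36 mm, 50 mm tall, with a small dark disc (a blind hole) on its flat top; loose, standing in the bin; not wanted. Origin: centre of its underside; z up, x and y square to its sides.
- prop_tall: Pale buff square kiln prop, 36 x 36 mm, 80 mm tall, with a small dark disc (a blind hole) on its flat top; loose, standing in the bin; not wanted. Origin: centre of its underside; z up, x and y square to its sides.
- shelf: Off-white kiln shelf, a slab 260 mm (its x) x 170 mm (its y) x 15 mm thick, fixed flat on the table. Origin: centre of its underside; its top is 15 mm above. Along its x axis lie the standing prop (70 mm to one side of the centre), the dish (at the centre) and the pencilled outline (70 mm to the other side).
- tier_centre (a point): Centre of the top face of the kiln shelf, under the dish, midway between the standing prop and the outline; axes as the shelf's. The batt's centre belongs above it.
- mark: Dark pencilled square outline, 42 mm wide, drawn flat on top of the kiln shelf, 70 mm from its centre, at either end. Origin: centre of the square, on the shelf's top face; axes as the shelf's.
- prop_standing: Pale buff square kiln prop, 36 x 36 mm, 65 mm tall, with a small dark disc (a blind hole) on its flat top; loose, already standing on the kiln shelf's top face, 70 mm from its centre, at the end away from the outline. Origin: centre of its underside; z up, x and y square to its sides.
- batt: Thin buff flat bar (batt) of kiln ceramic, 200 mm (its x) x 56 mm (its y) x 8 mm thick, about 0.19 kg, lying loose on the table between bin and kiln shelf. Origin: centre of its underside.
- dish: Small round unglazed reddish bowl, 68 mm across the rim, 34 mm high, standing loose at the centre of the kiln shelf. Origin: centre of its underside.
Mind the look-alikes: they are no part of the job. What is shaped like the prop_short but blue or turquoise is not meant. There is more than one size of the batt; the job needs the larger.

How it is judged:
By the outcome, as a careful person would: the job done as asked, in the order asked, and still so for the second after the job is handed in, with the robot touching nothing.
It also fails if it takes over 70 s, if anything falls off the work surface, if the arm or the gripper's body presses on something with over 40 N, if the wrist force passes 120 N, or if a joint passes its speed limit or range.

ROBOT

A 6-joint arm with a two-finger parallel gripper is mounted at the origin on the work surface. World frame = base frame: x ahead of the robot, y to its left, z up, the work surface at z = 0. Lengths are in m, angles in rad, forces in N, time in s.
With the tool pointing down it reaches from about 0.35 to 0.775 m from the base axis. Payload 5.5 kg.
Tool frame: the origin (TCP) lies midway between the tips of the shut fingers; the grasp point (between the pads) lies grasp_offset behind it (grasp_offset is the distance from the TCP to the grasp point, in m); z points along the fingers, y is the line along which they close (so a half turn about z gives the same grasp; the last joint's range is limited). The gripper opens to 85 mm and grips with 20 to 120 N. Pads are 22 mm wide; open, the fingers measure 114 mm over their backs; the gripper's body (76 mm by 85 mm) begins 54 mm behind the grasp point. The pads swing forward as they close: fully open they stand 13 mm farther back than shut.
Start: joints at [-1.472, 0.313, 0.046, 1.304, 0, 1.431], TCP at [0.136, -0.559, 0.231] pointing down, gripper open.
Joint ranges: [-2.76, 2.76], [-0.86, 1.69], [-1.03, 1.26], [-2.2, 2.34], [-1.47, 1.5], [-3.14, 3.14]. Speed limits (rad/s): [2.57, 2.57, 3.14, 3.14, 3.14, 3.14].

INTERFACE

Orientations are given as a unit quaternion [w, x, y, z].
In Python, from workcell import * gives the robot as it stands.
- The arm moves only by the tool step_arm, never from a script. Its argument "deltas" is a list of rows, each a list of 7 numbers: the shift along the world's x, y, z in mm, then the turn, a rotation vector about the world's x, y, z in degrees, then the gripper's target within -1 to 1 (fully open at 1, half-way at 0, shut at -1). A call has 1 to 5 rows; each row shifts and turns the commanded pose from where the row before left it; what a row does not reach is not made up. A row lasts 1/10 s, in which the tool goes at most 50 mm and 8.59 degrees, less where a joint would pass 70% of its speed; a pose out of reach is approached as far as the arm can. A call is refused whole if a number of a shift passes 50 or a number of a turn 8.59, either way. A call with a gripper value outside its range is refused whole. The fingers move at their own pace and stop on an object; "newtons" is the grip in N (left out, the last holds). Time passes only in rows, so rows that do not move let the fingers close. It gives the time, the measured TCP pose, the force, the opening and the grip force at its end, in the units of the state.
- get_state(): the state, without advancing time (a new reading comes with each control period).
- read_camera(name): name is "scene" or "top" or "wrist"; returns a dict with "image" (384x512x3 uint8, red, green, blue), "z_map" (384x512 float32, m along the optical axis (not along the pixel's ray), 0 where there is no reading), "K" (3x3 intrinsics, pixels), "world_from_camera" (4x4, takes a point from camera to world coordinates). Camera axes: x right, y down, z forward; pixel columns grow to the right and rows downward; lengths in m; the calibration is good to about 2 mm. A picture is of the moment at which its call begins.
- hand_in(): hands the job in; it is judged then, once.
The state is a dict: "clock": time; "joint_pos": joint angles; "qvel": joint speeds; "tau": joint torques, N m; "tcp_pos": TCP position; "orientation": TCP orientation; "wrist_force": force on the tool from outside, world axes, zero at the start; "ft_torque": the same for the moment, N m; "finger_gap": finger opening in m; "grip_force": force on a finger pad.
Only numpy, scipy, OpenCV 4.12 (cv2) and the standard library are available. Lean on these libraries where they do the work, as an engineer would, in place of code of your own. Each camera call takes 0.05 s, during which the arm holds its last target. There are 200 camera calls.

## Working session

There is one attempt and no reset: what is moved stays moved. The work goes in short steps, Python scripts to look and compute and a tool call to move; the robot and the scene stay as the last step left them, time stands still between calls to the robot, and variables do not carry over. Pictures are saved under pics/ and viewed, at most 13 in all, crops included, and the job is handed in when it is done.

Besides the shell and the picture viewer there is one more tool, called after "Request:" as name(argument=value, ...) on one line, values as JSON. step_arm: Moves the arm, as the interface text tells. Its arguments: {"type":"object","properties":{"deltas":{"type":"array","items":{"type":"array","items":{"type":"number"}}},"newtons":{"type":"number"}},"required":["deltas"]}

```bash
mkdir -p pics
cat > h.py <<'E'
from workcell import *
import numpy as np, cv2
def cam(n):
    return read_camera(n)
def pts(c):
    z=c["z_map"];K=c["K"];v,u=np.mgrid[:z.shape[0],:z.shape[1]]
    p=np.stack([(u-K[0,2])*z/K[0,0],(v-K[1,2])*z/K[1,1],z],-1)
    T=c["world_from_camera"];return p@T[:3,:3].T+T[:3,3]
E
python3 - <<'E'
from h import *
for n in("top","scene"):
    c=cam(n);np.savez(n,**c);cv2.imwrite(f"pics/{n}.png",cv2.resize(c["image"][...,::-1],(800,600)))
s=get_state();print(s)
E
```

```text
{'clock': 0.1, 'joint_pos': array([-1.47163138e+00,  3.13896857e-01,  4.50800033e-02,  1.30358041e+00,
        1.88832115e-05,  1.43121860e+00]), 'qvel': array([ 0.00093537, -0.00138776,  0.00138926,  0.00134554, -0.00159573,
       -0.00097693]), 'tau': array([ 2.23666131e-03, -4.81726170e+01,  2.99243420e+01,  1.26967742e-02,
       -1.37607235e-04,  9.57955081e-06]), 'tcp_pos': array([ 0.13594014, -0.55823462,  0.23050907]), 'orientation': array([-8.00116451e-04,  9.92883381e-01,  1.19087998e-01,  2.56131950e-05]), 'wrist_force': array([ 0.00476975, -0.07995589,  0.01837748]), 'ft_torque': array([-0.04175791,  0.02099525,  0.03734794]), 'grip_force': 0.0, 'finger_gap': 0.0855029192347499}
```

View pics/top.png

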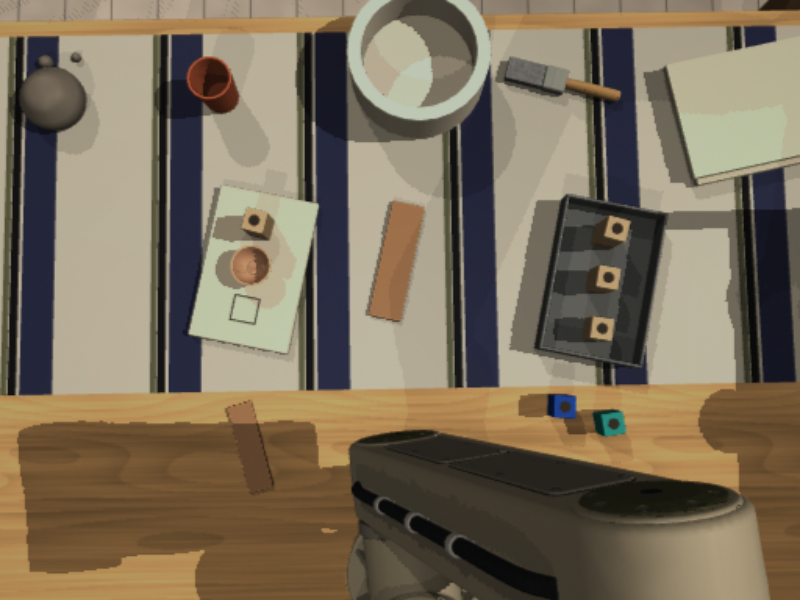

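View pics/scene.png

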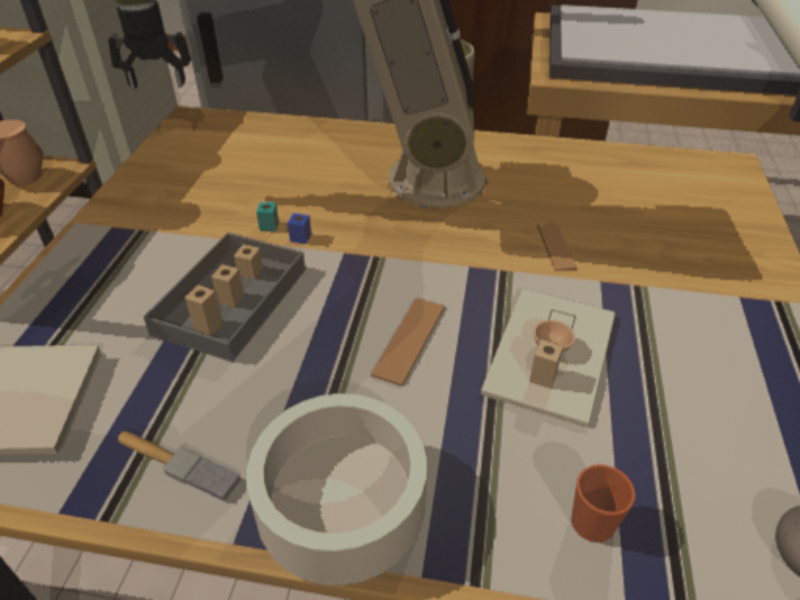

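The top view has the shelf at (253,268), with the standing prop at (256,220), the dish at (251,265) and the outline at (244,309). The batt is at (397,261), and the bin props are at (616,229), (607,277) and (601,328). Next I'll measure them from depth.

```bash
cat > m.py <<'E'
from h import *
def rect(P,mask,name):
    xy=(P[mask][:,:2]*1000).astype(np.float32)
    r=cv2.minAreaRect(xy);print(name,len(xy),"c",np.round(r[0],1),"size",np.round(r[1],1),"ang",round(r[2],1),"z",np.round(np.median(P[mask][:,2])*1000,1));return r
def near(c,P,u,v,r,z0,z1):
    V,U=np.mgrid[:384,:512]
    return (np.hypot(U-u*.64,V-v*.64)<r)&(P[...,2]>z0)&(P[...,2]<z1)&(c["z_map"]>0)
E
python3 - <<'E'
from m import *
c=np.load("top.npz");P=pts(c)
for n,u,v in(("p1",616,229),("p2",607,277),("p3",601,328),("stand",256,220)):
    z=np.median(P[near(c,P,u,v,4,0.03,.2)][:,2]);rect(P,near(c,P,u,v,20,z-.004,z+.004),n)
V,U=np.mgrid[:384,:512]
rect(P,near(c,P,253,268,60,.011,.019),"shelf")
rect(P,near(c,P,397,261,45,.005,.012),"batt")
z=P[near(c,P,250,265,25,.035,.06)];print("dish",z[:,:2].min(0),z[:,:2].max(0),z[:,2].max())
m=near(c,P,244,309,22,.011,.019)&(c["image"].astype(int).sum(-1)<330);rect(P,m,"mark")
rect(P,near(c,P,600,280,70,.04,.048),"bin")
c2=np.load("scene.npz");P2=pts(c2)
for n,lo,hi in (("shelf",.012,.018),("batt",.005,.011)):
    b=(P2[...,2]>lo)&(P2[...,2]<hi)
    k,l=cv2.connectedComponents(b.astype(np.uint8)); u,v={"shelf":(510,370),"batt":(410,340)}[n]
    L=l[int(v*.64),int(u*.64)];rect(P2,(l==L)&(L>0),n+"2")
I=np.concatenate([c["image"][100:245,110:215],c["image"][110:255,330:435]],1)[...,::-1]
cv2.imwrite("pics/crop.png",cv2.resize(I,None,fx=3.8,fy=3.8,interpolation=cv2.INTER_CUBIC))
E
```

```text
p1 205 c [ 549.8 -328. ] size [36.  36.2] ang 74.5 z 85.1
p2 200 c [ 474.  -315.8] size [36.5 36.3] ang 77.6 z 70.0
p3 199 c [ 393.3 -307. ] size [36.3 35.6] ang 79.5 z 55.4
stand 197 c [573.3 247.9] size [36.8 36. ] ang 73.7 z 80.6
shelf 5044 c [505.6 262.1] size [171.2 260.1] ang 77.8 z 15.6
batt 1558 c [515.3  24.6] size [235.9 222.1] ang 5.1 z 8.2
dish [0.4733003  0.22679408] [0.56280547 0.29351199] 0.05911933987034068
mark 53 c [436.9 277.6] size [44.9 43.8] ang 77.0 z 16.0
bin 747 c [ 473.  -316.6] size [170.9 260.7] ang 78.0 z 44.2
shelf2 3762 c [504.6 260.3] size [169.4 262.7] ang 77.9 z 14.5
batt2 1078 c [514.8  20.3] size [ 56.4 203.5] ang 77.1 z 7.7
```

View pics/crop.png

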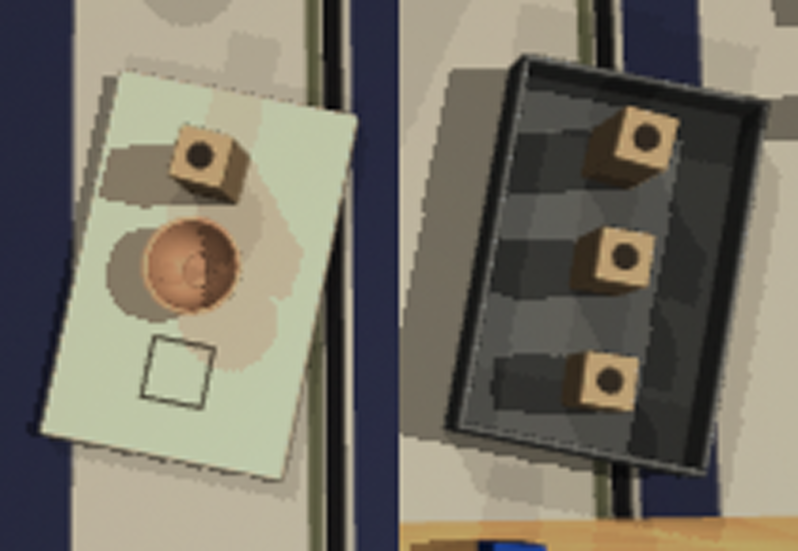

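Bin prop tops read 85, 70 and 55 mm, so the middle one in the row (p2, top at 70 mm) is the wanted one. The shelf, bin and batt are all yawed about -12.2°. I'm moving now, with yaw +154° so that joint 6 stays in range at both ends.

Request:
step_arm(deltas=[[17,12,0,0,0,7.7,1],[17,12,0,0,0,7.7,1],[17,12,0,0,0,7.7,1],[17,12,0,0,0,7.7,1],[17,12,0,0,0,7.7,1]], newtons=40)

```text
clock: 0.6
tcp_pos: [0.2215, -0.4979, 0.2308]
orientation: [-0.0, 0.897, 0.442, 0.0]
wrist_force: [0.5, 0.1, 0.7]
finger_gap: 0.0851
grip_force: 0.0
```

Request:
step_arm(deltas=[[17,12,0,0,0,7.7,1],[17,12,0,0,0,7.7,1],[17,12,0,0,0,7.7,1],[17,12,0,0,0,7.7,1],[17,12,0,0,0,7.7,1]])

```text
clock: 1.1
tcp_pos: [0.3065, -0.4379, 0.2309]
orientation: [-0.0, 0.701, 0.713, 0.0]
wrist_force: [-0.5, -0.6, -0.1]
finger_gap: 0.0854
grip_force: 0.0
```

Request:
step_arm(deltas=[[17,12,0,0,0,7.7,1],[17,12,0,0,0,7.7,1],[17,12,0,0,0,7.7,1],[17,12,0,0,0,7.7,1],[17,12,0,0,0,7.7,1]])

```text
clock: 1.6
tcp_pos: [0.3915, -0.3779, 0.2309]
orientation: [-0.0, 0.427, 0.904, 0.0]
wrist_force: [0.4, 0.6, 0.2]
finger_gap: 0.0856
grip_force: 0.0
```

Request:
step_arm(deltas=[[17,12,0,0,0,7.7,1],[17,12,0,0,0,7.7,1],[17,12,0,0,0,7.7,1],[15,12,0,0,0,7.7,1],[0,0,0,0,0,0,1]])

```text
clock: 2.1
tcp_pos: [0.4582, -0.3292, 0.2307]
orientation: [-0.0, 0.172, 0.985, 0.001]
wrist_force: [0.2, 0.1, 0.2]
finger_gap: 0.0855
grip_force: 0.0
```

```bash
cat >> m.py <<'E'
from scipy.spatial.transform import Rotation as R
def st():
    s=get_state();q=s["orientation"];M=R.from_quat(np.r_[q[1:],q[0]]).as_matrix()
    print("t",round(s["clock"],2),"tcp",np.round(s["tcp_pos"]*1000,1),"zax",np.round(M[:,2],4),"yaw",round(np.degrees(np.arctan2(M[1,0],M[0,0])),2),"gap",s["finger_gap"],"grip",s["grip_force"],"F",np.round(s["wrist_force"],2),"q",np.round(s["joint_pos"],2));return s,M
E
python3 - <<'E'
from m import *
import workcell;print(getattr(workcell,"grasp_offset",None))
st();c=cam("wrist");np.savez("w1",**c);P=pts(c)
cv2.imwrite("pics/w1.png",c["image"][...,::-1])
for n,x,y,z in(("p2",474,-316,70),("p1",550,-328,85),("p3",393,-307,55)):
    rect(P,(np.hypot(P[...,0]*1000-x,P[...,1]*1000-y)<32)&(abs(P[...,2]*1000-z)<5),n)
# batt in top by component
c=np.load("top.npz");P=pts(c);I=cv2.cvtColor(c["image"],cv2.COLOR_RGB2HSV)
m=near(c,P,397,261,45,.003,.012)&(I[...,1]>90)&(I[...,0]<20);rect(P,m,"batt top")
E
```

```text
0.0187
t 2.1 tcp [ 458.2 -329.2  230.7] zax [-3.0e-04  1.2e-03 -1.0e+00] yaw 160.23 gap 0.08545929115998249 grip 0.0 F [0.24 0.12 0.21] q [-0.77  0.29  0.02  1.3   0.   -0.42]
p2 888 c [ 474.4 -316.8] size [35.9 36.4] ang 78.3 z 70.1
p1 809 c [ 550.2 -329.2] size [35.6 36.5] ang 72.4 z 85.1
p3 1000 c [ 393.8 -307.9] size [35.9 35.9] ang 80.4 z 55.2
batt top 1463 c [515.9  22.2] size [ 55.9 200.4] ang 77.1 z 8.3
```

View pics/w1.png

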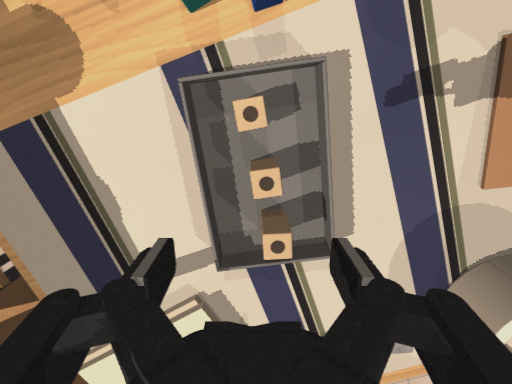

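The wrist view shows the bin with the short prop at (250,113), the middle one at (266,183) and the tall one at (278,246). Its depth agrees with the top camera to about 1 mm. Next I align over the middle prop and descend.

Request:
step_arm(deltas=[[8,6.3,0,0,0,3.9,1],[8,6.3,0,0,0,3.9,1],[0,0,-30,0,0,0,1],[0,0,-35,0,0,0,1],[0,0,-35,0,0,0,1]])

```text
clock: 2.65
tcp_pos: [0.4725, -0.3189, 0.1305]
orientation: [0.0, 0.108, 0.994, -0.0]
wrist_force: [0.9, -0.8, 1.1]
finger_gap: 0.0852
grip_force: 0.0
```

Request:
step_arm(deltas=[[0,0,-30,0,0,0,1],[0,0,-30,0,0,0,1],[0,0,-30,0,0,0,1],[0,0,-13,0,0,0,1],[0,0,0,0,0,0,1]])

```text
clock: 3.15
tcp_pos: [0.4711, -0.3174, 0.0264]
orientation: [-0.002, 0.107, 0.994, 0.001]
wrist_force: [0.6, -0.3, 0.3]
finger_gap: 0.0856
grip_force: 0.0
```

Request:
step_arm(deltas=[[0,0,0,0,0,0,-1],[0,0,0,0,0,0,-1],[0,0,0,0,0,0,-1],[0,0,0,0,0,0,-1],[0,0,0,0,0,0,-1]])

```text
clock: 3.65
tcp_pos: [0.474, -0.3188, 0.0298]
orientation: [0.001, 0.106, 0.994, -0.001]
wrist_force: [-0.2, 1.0, 5.5]
finger_gap: 0.0357
grip_force: 41.0
```

```bash
python3 -c "
from m import *
st()"
```

```text
t 3.65 tcp [ 474.  -318.8   29.8] zax [ 0.0023 -0.0017 -1.    ] yaw 167.79 gap 0.03572904960539104 grip 41.03761553764343 F [-0.22  1.04  5.49] q [-0.73  0.44 -0.29  0.84  0.   -0.52]
```

Request:
step_arm(deltas=[[0,0,5,0,0,0,-1],[0,0,25,0,0,0,-1],[0,0,40,0,0,0,-1],[0,0,40,0,0,0,-1],[0,0,20,0,0,0,-1]])

```text
clock: 4.15
tcp_pos: [0.4739, -0.3189, 0.1619]
orientation: [0.002, 0.106, 0.994, -0.001]
wrist_force: [0.1, -0.8, -2.2]
finger_gap: 0.0359
grip_force: 40.4
```

Request:
step_arm(deltas=[[0,15,0,0,0,0,-1],[0,25,0,0,0,0,-1],[0,35,0,0,0,0,-1],[0,40,0,0,0,0,-1],[0,40,0,0,0,0,-1]])

```text
clock: 4.65
tcp_pos: [0.4712, -0.1604, 0.1563]
orientation: [-0.002, 0.107, 0.994, 0.001]
wrist_force: [0.6, 0.4, -1.8]
finger_gap: 0.0356
grip_force: 40.5
```

Request:
step_arm(deltas=[[-3,40,0,0,0,0,-1],[-3,40,0,0,0,0,-1],[-3,40,0,0,0,0,-1],[-4,40,0,0,0,0,-1],[-4,40,0,0,0,0,-1]])

```text
clock: 5.15
tcp_pos: [0.4535, 0.0392, 0.1565]
orientation: [-0.002, 0.106, 0.994, 0.0]
wrist_force: [-0.0, -0.0, -1.6]
finger_gap: 0.0355
grip_force: 40.5
```

Request:
step_arm(deltas=[[-4,40,0,0,0,0,-1],[-4,40,0,0,0,0,-1],[-4,40,0,0,0,0,-1],[-4,35,0,0,0,0,-1],[-4,30,0,0,0,0,-1]])

```text
clock: 5.65
tcp_pos: [0.4333, 0.2238, 0.1565]
orientation: [-0.002, 0.106, 0.994, -0.0]
wrist_force: [0.8, -0.5, -2.6]
finger_gap: 0.0357
grip_force: 40.5
```

Request:
step_arm(deltas=[[0,20,0,0,0,0,-1],[0,10,0,0,0,0,-1],[0,0,0,0,0,0,-1],[0,0,0,0,0,0,-1]])

```text
clock: 6.05
tcp_pos: [0.4352, 0.2512, 0.1575]
orientation: [-0.001, 0.106, 0.994, -0.001]
wrist_force: [-0.4, 0.5, -2.5]
finger_gap: 0.0353
grip_force: 40.5
```

Run:
```python
from m import *
st();st()
for n in("top","scene","wrist"):
    c=cam(n);np.savez(n+"2",**c);P=pts(c)
    m=(np.hypot(P[...,0]-.437,P[...,1]-.275)<.035)
    if n!="wrist":
        for z in (.206,):pass
    print(n,np.histogram(P[m][:,2],bins=np.arange(.1,.3,.01)))
w=np.load("wrist2.npz")["image"];s=np.load("scene2.npz")["image"]
cv2.imwrite("pics/2.png",cv2.resize(np.hstack([w,s])[...,::-1],(800,300),interpolation=cv2.INTER_AREA))
```

```text
t 6.05 tcp [435.2 251.2 157.5] zax [-0.0016 -0.001  -1.    ] yaw 167.79 gap 0.035324368900754216 grip 40.54598093032837 F [-0.43  0.55 -2.52] q [ 0.36  0.21 -0.27  1.09 -0.    0.58]
t 6.05 tcp [435.2 251.2 157.5] zax [-0.0016 -0.001  -1.    ] yaw 167.79 gap 0.035324368900754216 grip 40.54598093032837 F [-0.43  0.55 -2.52] q [ 0.36  0.21 -0.27  1.09 -0.    0.58]
top (array([0, 0, 0, 0, 1, 0, 0, 0, 0, 1, 0, 0, 0, 0, 0, 0, 0, 0, 0]), array([0.1 , 0.11, 0.12, 0.13, 0.14, 0.15, 0.16, 0.17, 0.18, 0.19, 0.2 ,
       0.21, 0.22, 0.23, 0.24, 0.25, 0.26, 0.27, 0.28, 0.29]))
scene (array([  0,   0,   0,  20,  27,  29,  45,  50,  47, 127,  39,  68,  53,
        67,  76, 101, 112,  36,  20]), array([0.1 , 0.11, 0.12, 0.13, 0.14, 0.15, 0.16, 0.17, 0.18, 0.19, 0.2 ,
       0.21, 0.22, 0.23, 0.24, 0.25, 0.26, 0.27, 0.28, 0.29]))
wrist (array([   0,    0,    0,  100,  243,  284,  429,  604,  747, 4837,  834,
       2852, 2071, 5155, 6015, 2711,    0,    0,    0]), array([0.1 , 0.11, 0.12, 0.13, 0.14, 0.15, 0.16, 0.17, 0.18, 0.19, 0.2 ,
       0.21, 0.22, 0.23, 0.24, 0.25, 0.26, 0.27, 0.28, 0.29]))
```

View pics/2.png

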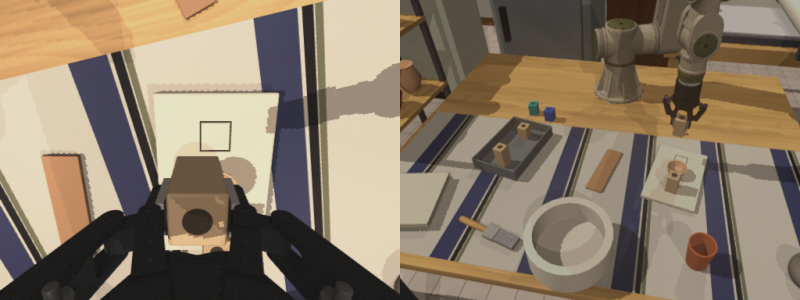

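The wrist picture shows the prop held upright, its disc near (196,220), and the outline ahead at (215,136). I'll measure both in this same camera.

Run:
```python
from m import *
c=np.load("wrist2.npz");P=pts(c);I=c["image"].astype(int)
m=(np.hypot(P[...,0]-.435,P[...,1]-.251)<.04)&(P[...,2]>.185)&(P[...,2]<.203)
k,l,s_,_=cv2.connectedComponentsWithStats(m.astype(np.uint8));L=1+np.argmax(s_[1:,4]);M=l==L
xs=np.argwhere(M);print(xs.min(0),xs.max(0),np.percentile(P[M][:,2],[1,10,50,90,99]))
h=cv2.cvtColor(c["image"],cv2.COLOR_RGB2HSV);M&=(h[...,1]>40)
rect(P,M,"proptop")
A=np.c_[P[M][:,:2],np.ones(M.sum())];print("tilt",np.linalg.lstsq(A,P[M][:,2],rcond=None)[0])
# side face nearest camera
q=(abs(P[...,2]-.015)<.006)&(np.hypot(P[...,0]-.437,P[...,1]-.277)<.033)
mk=q&(I.sum(-1)<300);rect(P,mk,"mark")
sh=(abs(P[...,2]-.015)<.004)&(np.hypot(P[...,0]-.5,P[...,1]-.262)<.18);rect(P,sh,"shelf")
b=np.array([[437,277]]);
cv2.imwrite("pics/3.png",cv2.resize(c["image"][130:330,180:330][...,::-1],None,fx=3,fy=3))
```

```text
[234 178] [314 326] [0.18570191 0.19101489 0.19804837 0.19901661 0.20186644]
proptop 6321 c [436. 251.] size [62.7 37.7] ang 76.7 z 198.1
tilt [ 0.11870518 -0.02874876  0.15307251]
mark 232 c [437.1 276.7] size [42.7 43.8] ang 77.9 z 15.6
shelf 16524 c [505.  262.4] size [170.4 258.3] ang 78.1 z 15.2
```

View pics/3.png

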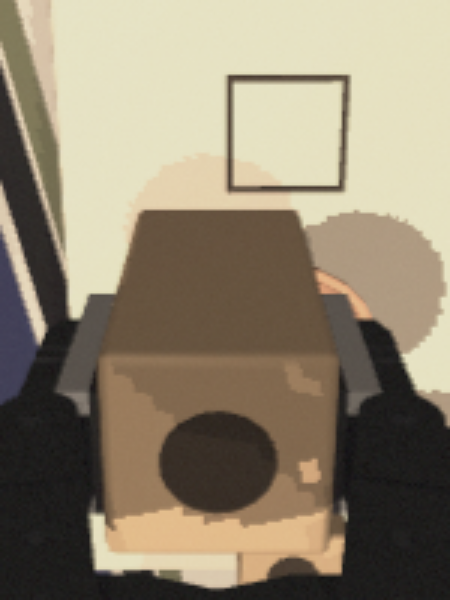

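Prop top corners in the crop are (100,353), (338,355), (330,550) and (110,550), with the disc centre at (218,462). I'll project these onto the plane of the prop's top.

Run:
```python
from m import *
c=np.load("wrist2.npz");P=pts(c);T=c["world_from_camera"]
print("disc depth z",P[275:295,245:260,2].mean(), P[255:262,220:280,2].mean(),P[308:312,230:280,2].mean())
def ray(x,y,z):
    u=np.array([180+x/3-.33,130+y/3-.33,1]);d=T[:3,:3]@np.linalg.inv(c["K"])@u;t=(z-T[2,3])/d[2];return ((T[:3,3]+t*d)[:2]*1000).round(1)
for p in((100,353),(338,355),(330,550),(110,550),(218,462)):print(p,ray(*p,.1985))
for p in((143,211),(298,211)):print("bottom",ray(*p,.1335))
```

```text
disc depth z 0.19895034753871954 0.19857246334457773 0.19820320218327084
(100, 353) [414.1 238.4]
(338, 355) [421.7 271.8]
(330, 550) [455.4 264.7]
(110, 550) [448.1 231. ]
(218, 462) [435.8 251. ]
bottom [415.8 238.3]
bottom [423.1 272. ]
```

Request:
step_arm(deltas=[[1,13,0,0,0,0.4,-1],[0.9,12.5,0,0,0,0,-1],[0,0,-30,0,0,0,-1],[0,0,-35,0,0,0,-1],[0,0,-25,0,0,0,-1]])

```text
clock: 6.7
tcp_pos: [0.4375, 0.2781, 0.0667]
orientation: [-0.0, 0.103, 0.995, 0.0]
wrist_force: [0.5, 0.6, -2.6]
finger_gap: 0.0356
grip_force: 40.6
```

Request:
step_arm(deltas=[[0,0,-14,0,0,0,-1],[0,0,-5,0,0,0,-1],[0,0,0,0,0,0,-1],[0,0,0,0,0,0,-1]])

```text
clock: 7.1
tcp_pos: [0.4387, 0.278, 0.0502]
orientation: [0.001, 0.103, 0.995, 0.0]
wrist_force: [-0.2, -0.1, -1.5]
finger_gap: 0.0357
grip_force: 40.5
```

Run:
```python
from m import *
st();c=cam("wrist");np.savez("w4",**c);P=pts(c);s,_=st()
print("top z",P[255:262,220:280,2].mean(),P[285:300,220:280,2].mean())
cv2.imwrite("pics/4.png",cv2.resize(c["image"][130:330,180:330][...,::-1],None,fx=3,fy=3))
```

```text
t 7.1 tcp [438.7 278.   50.2] zax [ 1.4e-03  7.0e-04 -1.0e+00] yaw 168.19 gap 0.035666387082904115 grip 40.54429471492767 F [-0.23 -0.13 -1.54] q [ 0.41  0.34 -0.4   0.84  0.    0.62]
t 7.15 tcp [438.9 278.   50.4] zax [ 0.0019  0.001  -1.    ] yaw 168.19 gap 0.03555717894782359 grip 40.544312596321106 F [-0.08 -0.14 -1.65] q [ 0.41  0.33 -0.4   0.84  0.    0.62]
top z 0.09066197207700515 0.09091903501111481
```

View pics/4.png

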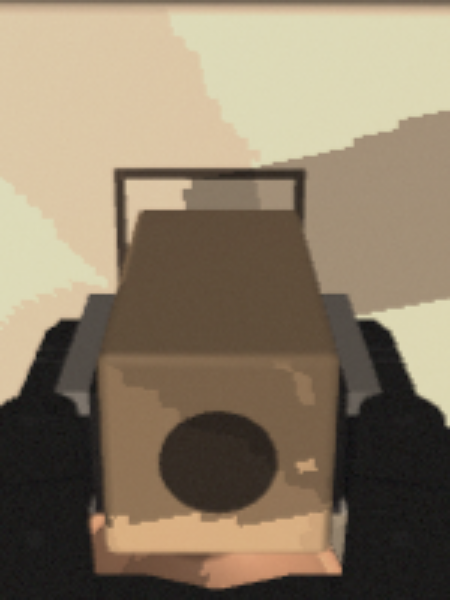

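The outline's front corners are at (117,172) and (303,172) in the crop, and the prop's lower front edge at (143,211)-(298,211), about 11 mm above the shelf. Next I compute the offset.

Run:
```python
from m import *
c=np.load("w4.npz");P=pts(c);T=c["world_from_camera"]
def ray(x,y,z):
    u=np.array([180+x/3-.33,130+y/3-.33,1]);d=T[:3,:3]@np.linalg.inv(c["K"])@u;t=(z-T[2,3])/d[2];return ((T[:3,3]+t*d)[:2]*1000)
e=np.radians(-12);X=np.array([np.cos(e),np.sin(e)]);Y=np.array([-X[1],X[0]])
for n,l,z in (("mark",((117,172),(303,172),(120,245)),.015),("bot",((143,211),(298,211)),.0258),("top",((100,353),(338,355),(330,550),(110,550),(218,462)),.0908)):
    for p in l:
        r=ray(*p,z);print(n,p,r.round(1),"shelf xy",(r@X).round(1),(r@Y).round(1))
mm=np.array([437.1,276.8]);print("mark c",mm@X,mm@Y)
st()
```

```text
mark (117, 172) [411.8 259.9] shelf xy 348.8 339.8
mark (303, 172) [420.7 302.2] shelf xy 348.7 383.1
mark (120, 245) [429.7 256.2] shelf xy 367.1 339.9
bot (143, 211) [418.8 265.4] shelf xy 354.5 346.7
bot (298, 211) [425.9 299. ] shelf xy 354.4 381.1
top (100, 353) [416.9 265.4] shelf xy 352.7 346.3
top (338, 355) [424.3 298.8] shelf xy 352.9 380.5
top (330, 550) [458.1 292. ] shelf xy 387.4 380.9
top (110, 550) [451.  258.2] shelf xy 387.5 346.4
top (218, 462) [438.6 278.2] shelf xy 371.1 363.3
mark c 369.9983602623907 361.62945593956005
t 7.15 tcp [438.9 278.   50.4] zax [ 0.0019  0.001  -1.    ] yaw 168.19 gap 0.03555717894782359 grip 40.544312596321106 F [-0.08 -0.14 -1.65] q [ 0.41  0.33 -0.4   0.84  0.    0.62]
```

Request:
step_arm(deltas=[[-1.4,-1.8,-4,0,0,0,-1],[0,0,-4,0,0,0,-1],[0,0,-1,0,0,0,-1],[0,0,0,0,0,0,-1]])

```text
clock: 7.55
tcp_pos: [0.4363, 0.2754, 0.0401]
orientation: [-0.0, 0.103, 0.995, -0.0]
wrist_force: [0.6, 0.1, -2.3]
finger_gap: 0.0359
grip_force: 40.5
```

Run:
```python
from m import *
for i in range(3):
    c=cam("wrist");P=pts(c);st()
    print("top z",P[255:262,220:280,2].mean(),P[285:300,220:280,2].mean())
```

```text
t 7.6 tcp [436.4 275.5  40.3] zax [-1.e-04  0.e+00 -1.e+00] yaw 168.18 gap 0.03570167343884504 grip 40.54476857185364 F [ 0.77  0.12 -1.69] q [ 0.41  0.34 -0.41  0.81  0.    0.61]
top z 0.08074809090648809 0.08107129015295274
t 7.65 tcp [436.5 275.6  40.3] zax [ 0.e+00  1.e-04 -1.e+00] yaw 168.18 gap 0.03564647571084079 grip 40.544416308403015 F [-1.18  0.37 -2.29] q [ 0.41  0.34 -0.41  0.81  0.    0.61]
top z 0.08154812608456036 0.08103736618847046
t 7.7 tcp [436.6 275.6  40.4] zax [ 2.e-04  2.e-04 -1.e+00] yaw 168.18 gap 0.03543103573711461 grip 40.544641613960266 F [ 0.39 -0.15 -2.52] q [ 0.41  0.34 -0.41  0.81  0.    0.61]
top z 0.0811656176462235 0.08114774252322553
```

Request:
step_arm(deltas=[[0.6,0.9,0,0,0,0,-1],[0,0,-0.7,0,0,0,-1],[0,0,-0.5,0,0,0,-1],[0,0,0,0,0,0,-1]])

```text
clock: 8.1
tcp_pos: [0.4375, 0.2767, 0.0398]
orientation: [0.0, 0.103, 0.995, 0.0]
wrist_force: [-1.6, -0.6, 4.6]
finger_gap: 0.0356
grip_force: 41.2
```

Request:
step_arm(deltas=[[0,0,0,0,0,0,-1],[0,0,0,0,0,0,-1]])

```text
clock: 8.3
tcp_pos: [0.4374, 0.2767, 0.0398]
orientation: [0.0, 0.103, 0.995, 0.0]
wrist_force: [-2.0, -0.2, 6.1]
finger_gap: 0.0353
grip_force: 41.2
```

Run:
```python
from m import *
for i in range(2):
    c=cam("wrist");P=pts(c);st()
    print("top z",P[255:262,220:280,2].mean(),P[285:300,220:280,2].mean())
np.savez("w5",**c)
```

```text
t 8.35 tcp [437.5 276.7  39.9] zax [ 1.e-03  5.e-04 -1.e+00] yaw 168.18 gap 0.03588245987504722 grip 41.24634325504303 F [-1.86 -0.13  5.71] q [ 0.41  0.34 -0.41  0.81  0.    0.61]
top z 0.08067773444361011 0.08076795180462654
t 8.4 tcp [437.5 276.7  39.8] zax [ 1.e-03  6.e-04 -1.e+00] yaw 168.19 gap 0.03521077785460411 grip 41.24753952026367 F [-1.94 -1.25  5.49] q [ 0.41  0.34 -0.41  0.81  0.    0.61]
top z 0.08118384094254723 0.08045847997432037
```

The prop is on the shelf with a light load. Releasing and rising.

Request:
step_arm(deltas=[[0,0,0,0,0,0,0],[0,0,0,0,0,0,0.6],[0,0,0,0,0,0,1],[0,0,0,0,0,0,1],[0,0,0,0,0,0,1]])

```text
clock: 8.9
tcp_pos: [0.4371, 0.2764, 0.039]
orientation: [-0.0, 0.103, 0.995, 0.0]
wrist_force: [0.1, 0.2, -0.3]
finger_gap: 0.0853
grip_force: 0.0
```

Request:
step_arm(deltas=[[0,0,15,0,0,0,1],[0,0,35,0,0,0,1],[0,0,40,0,0,0,1],[0,0,40,0,0,0,1],[0,0,30,0,0,0,1]])

```text
clock: 9.4
tcp_pos: [0.4376, 0.2767, 0.2018]
orientation: [0.001, 0.103, 0.995, 0.001]
wrist_force: [0.9, -0.4, 0.2]
finger_gap: 0.0856
grip_force: 0.0
```

Request:
step_arm(deltas=[[10,-40,0,0,0,0,1],[20,-45,0,0,0,0,1],[20,-45,0,0,0,0,1],[20,-45,0,0,0,0,1],[10,-40,0,0,0,0,1]])

```text
clock: 9.9
tcp_pos: [0.5184, 0.0592, 0.1992]
orientation: [0.001, 0.103, 0.995, 0.0]
wrist_force: [0.7, 0.9, 0.3]
finger_gap: 0.0857
grip_force: 0.0
```

Request:
step_arm(deltas=[[0,-35,0,0,0,0,1],[0,0,0,0,0,0,1],[0,0,0,0,0,0,1]])

```text
clock: 10.2
tcp_pos: [0.517, 0.0258, 0.1989]
orientation: [-0.0, 0.104, 0.995, 0.0]
wrist_force: [0.3, -0.9, -0.4]
finger_gap: 0.0855
grip_force: 0.0
```

Run:
```python
from m import *
st();c=cam("wrist");np.savez("w6",**c);P=pts(c);h=cv2.cvtColor(c["image"],cv2.COLOR_RGB2HSV)
m=(np.hypot(P[...,0]-.515,P[...,1]-.022)<.12)&(abs(P[...,2]-.008)<.005)&(h[...,1]>80)&(h[...,0]<20);rect(P,m,"batt wrist")
xs=np.argwhere(m);print(xs.min(0),xs.max(0))
c=cam("top");np.savez("t6",**c);P=pts(c)
for n,x,y,z in(("placed",437,277,80),("stand",573,248,80)):
    rect(P,(np.hypot(P[...,0]*1000-x,P[...,1]*1000-y)<32)&(abs(P[...,2]*1000-z)<5),n)
rect(P,near(c,P,253,268,60,.011,.019),"shelf")
cv2.imwrite("pics/6.png",np.hstack([c["image"],np.load("w6.npz")["image"]])[...,::-1][:, :][::1])
cv2.imwrite("pics/6.png",cv2.resize(cv2.imread("pics/6.png"),(800,300)))
```

```text
t 10.2 tcp [517.   25.8 198.9] zax [-4.e-04  5.e-04 -1.e+00] yaw 168.05 gap 0.0855491570974071 grip 0.0 F [ 0.3  -0.86 -0.42] q [-0.11  0.22 -0.16  1.19  0.    0.1 ]
batt wrist 6703 c [516.3  21.5] size [ 55.9 200.3] ang 77.2 z 8.2
[ 85 226] [238 273]
placed 210 c [437.3 276.7] size [36.5 35.8] ang 79.7 z 80.7
stand 209 c [573.4 247.1] size [36.4 36.3] ang 73.7 z 80.5
shelf 4590 c [505.5 262.3] size [169.9 259.8] ang 77.7 z 15.5
```

View pics/6.png

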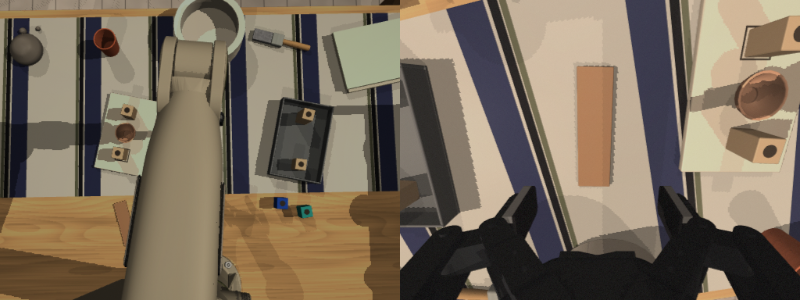

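The placed prop is at (437.3, 276.7), square on the mark, and the batt is centred at (516.3, 21.5). I'll part-close the fingers and descend to feel for the table.

Request:
step_arm(deltas=[[-0.7,-4.3,-20,0,0,-0.8,0.55],[0,0,-45,0,0,0,0.55],[0,0,-45,0,0,0,0.55],[0,0,-45,0,0,0,0.55],[0,0,-25,0,0,0,0.55]])

```text
clock: 10.8
tcp_pos: [0.5139, 0.0241, 0.0159]
orientation: [-0.002, 0.109, 0.994, 0.0]
wrist_force: [0.1, 0.3, 0.2]
finger_gap: 0.0662
grip_force: 0.0
```

Request:
step_arm(deltas=[[0,0,-12,0,0,0,0.55],[0,0,-4,0,0,0,0.55],[0,0,0,0,0,0,0.55],[0,0,0,0,0,0,0.55]])

```text
clock: 11.2
tcp_pos: [0.5179, 0.0224, 0.0046]
orientation: [0.001, 0.11, 0.994, 0.0]
wrist_force: [0.1, 0.1, -0.5]
finger_gap: 0.0666
grip_force: 0.0
```

Run:
```python
from m import *
st();c=cam("wrist");cv2.imwrite("pics/7.png",c["image"][...,::-1]);np.savez("w7",**c);st()
```

```text
t 11.2 tcp [517.9  22.4   4.6] zax [ 2.9e-03 -2.0e-04 -1.0e+00] yaw 167.42 gap 0.06655519463948023 grip 0.0 F [ 0.07  0.06 -0.45] q [-0.11  0.39 -0.45  0.73  0.    0.11]
t 11.25 tcp [517.9  22.2   4.8] zax [ 3.1e-03 -2.0e-04 -1.0e+00] yaw 167.4 gap 0.06585204775192031 grip 0.0 F [-0.16  0.47 -0.98] q [-0.11  0.39 -0.45  0.73  0.    0.11]
```

View pics/7.png

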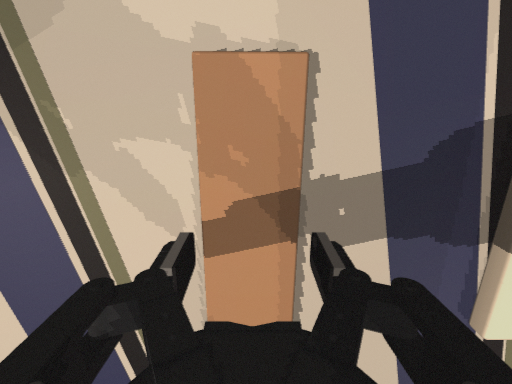

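The fingers at columns 193 and 312 straddle the batt, whose edges are at 203 and 300. I'll feel down for the table.

Request:
step_arm(deltas=[[-1,-0.5,-3,0,0,0,0.55],[0,0,-2,0,0,0,0.55],[0,0,0,0,0,0,0.55]])

```text
clock: 11.55
tcp_pos: [0.5153, 0.0216, -0.0018]
orientation: [0.0, 0.11, 0.994, 0.0]
wrist_force: [0.9, -0.4, 0.0]
finger_gap: 0.0665
grip_force: 0.0
```

Run:
```python
from m import *
c=cam("wrist");st();P=pts(c)
for a in ((188,300),):pass
L=P[225:262,170:196].reshape(-1,3);Rr=P[225:262,308:340].reshape(-1,3)
for Q in (L,Rr):print(np.round(np.percentile(Q[:,2][Q[:,2]>.004],[1,5,20,50])*1000,1))
for v in range(230,262,5): print(np.round(P[v,172:200:3,2]*1000))
```

```text
t 11.6 tcp [515.3  21.6  -1.8] zax [-0.e+00  1.e-04 -1.e+00] yaw 167.37 gap 0.06590968692519382 grip 0.0 F [-0.03 -0.05 -0.66] q [-0.11  0.39 -0.46  0.71  0.    0.11]
[ 5.5  7.6 12.2 20.4]
[ 5.5  8.  12.7 20.7]
[1. 1. 0. 1. 0. 1. 1. 0. 1. 1.]
[ 1.  1.  1. 13. 13. 12. 12.  7.  2.  1.]
[ 0.  1. 18. 18. 18. 17. 15.  7.  1.  2.]
[17. 23. 22. 24. 23. 21. 15.  9.  1. -0.]
[27. 27. 29. 27. 27. 22. 16.  9.  1.  1.]
[33. 31. 31. 32. 28. 22. 16. 11.  2.  1.]
[36. 36. 37. 33. 28. 23. 18. 11.  0.  1.]
```

The tips are about 6 mm up and swing down roughly 3 mm on closing, so I go 2 mm lower and close.

Request:
step_arm(deltas=[[0.5,0,-2,0,0,0,0.55],[0,0,0,0,0,0,0.45],[0,0,0,0,0,0,0.35],[0,0,0,0,0,0,0],[0,0,0,0,0,0,-1]], newtons=40)

```text
clock: 12.1
tcp_pos: [0.516, 0.0216, -0.0036]
orientation: [0.0, 0.11, 0.994, -0.0]
wrist_force: [-1.0, -0.4, 2.9]
finger_gap: 0.0545
grip_force: 42.8
```

Request:
step_arm(deltas=[[0,0,0,0,0,0,-1],[0,0,0,0,0,0,-1],[0,0,0,0,0,0,-1]])

```text
clock: 12.4
tcp_pos: [0.516, 0.0216, -0.0036]
orientation: [0.0, 0.11, 0.994, 0.0]
wrist_force: [-1.6, -0.3, 4.6]
finger_gap: 0.0548
grip_force: 43.0
```

Request:
step_arm(deltas=[[0,0,3,0,0,0,-1],[0,0,12,0,0,0,-1],[0,0,30,0,0,0,-1],[0,0,40,0,0,0,-1],[0,0,35,0,0,0,-1]])

```text
clock: 12.9
tcp_pos: [0.5157, 0.0217, 0.118]
orientation: [-0.0, 0.11, 0.994, 0.0]
wrist_force: [1.7, -0.6, -1.6]
finger_gap: 0.0543
grip_force: 43.0
```

Request:
step_arm(deltas=[[0,15,10,0,0,0,-1],[-2,30,0,0,0,0,-1],[-2,35,0,0,0,0,-1],[-2,35,0,0,0,0,-1],[-2,35,0,0,0,0,-1]])

```text
clock: 13.4
tcp_pos: [0.5069, 0.1735, 0.1255]
orientation: [-0.001, 0.11, 0.994, 0.0]
wrist_force: [0.5, 1.0, -2.4]
finger_gap: 0.054
grip_force: 42.9
```

Request:
step_arm(deltas=[[-2,35,0,0,0,0.5,-1],[-1,30,0,0,0,0,-1],[0,15,0,0,0,0,-1],[0,10,0,0,0,0,-1],[0,0,0,0,0,0,-1]])

```text
clock: 13.9
tcp_pos: [0.5045, 0.2624, 0.1256]
orientation: [-0.0, 0.105, 0.994, -0.0]
wrist_force: [0.6, 0.2, -1.9]
finger_gap: 0.0547
grip_force: 42.9
```

```bash
cat > b.py <<'E'
from m import *
c=cam("wrist");s,_=st();P=pts(c);np.savez("wb",**c)
h=cv2.cvtColor(c["image"],cv2.COLOR_RGB2HSV)
z0=s["tcp_pos"][2]+.012
m=(abs(P[...,2]-z0)<.012)&(h[...,1]>80)&(h[...,0]<22)&(np.hypot(P[...,0]-s["tcp_pos"][0],P[...,1]-s["tcp_pos"][1])<.12)
k,l,q,_=cv2.connectedComponentsWithStats(m.astype(np.uint8));m=l==1+np.argmax(q[1:,4])
rect(P,m,"batt");A=np.c_[P[m][:,:2],np.ones(m.sum())];print("slope",np.linalg.lstsq(A,P[m][:,2],rcond=None)[0][:2],np.argwhere(m).min(0),np.argwhere(m).max(0))
d=cam("top");P=pts(d);h=cv2.cvtColor(d["image"],cv2.COLOR_RGB2HSV)
m=(abs(P[...,2]-z0)<.012)&(h[...,1]>60)&(np.hypot(P[...,0]-.505,P[...,1]-.262)<.13)
if m.sum()>20: rect(P,m,"batt top vis")
cv2.imwrite("pics/b.png",cv2.resize(np.hstack([c["image"],cam("scene")["image"]])[...,::-1],(800,300)))
E
python3 b.py
```

```text
t 13.95 tcp [504.6 261.5 125.7] zax [-6.e-04 -6.e-04 -1.e+00] yaw 167.91 gap 0.05459741421896 grip 42.9405015707016 F [-0.25  0.   -1.23] q [ 0.34  0.35 -0.16  1.06 -0.    0.55]
batt 28869 c [481.3 267.3] size [ 56.6 152. ] ang 77.4 z 137.4
slope [-0.00039246 -0.00018566] [ 52 191] [325 314]
batt top vis 1426 c [504.5 259.1] size [ 62.5 200.3] ang 78.0 z 138.0
```

View pics/b.png

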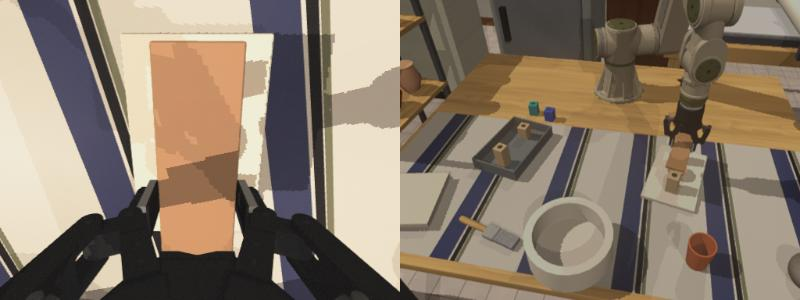

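The batt is held level over the props, its centre at about (504.7, 262.1) against a target of (505.3, 262.0). Descending most of the way.

Request:
step_arm(deltas=[[0.6,0,-10,0,0,0.4,-1],[0,0,-15,0,0,0,-1],[0,0,-12,0,0,0,-1],[0,0,-6,0,0,0,-1],[0,0,0,0,0,0,-1]])

```text
clock: 14.55
tcp_pos: [0.5046, 0.2609, 0.0817]
orientation: [-0.001, 0.102, 0.995, -0.001]
wrist_force: [0.2, 0.9, -1.2]
finger_gap: 0.0548
grip_force: 42.9
```

Request:
step_arm(deltas=[[0,0,0,0,0,0,-1],[0,0,0,0,0,0,-1]])

```text
clock: 14.75
tcp_pos: [0.506, 0.2618, 0.0837]
orientation: [0.001, 0.102, 0.995, 0.0]
wrist_force: [-0.0, 0.4, -1.0]
finger_gap: 0.0546
grip_force: 42.9
```

```bash
python3 b.py; python3 -c "
from m import *
st()"
```

```text
t 14.8 tcp [506.1 261.9  83.8] zax [ 1.3e-03  5.0e-04 -1.0e+00] yaw 168.28 gap 0.05461496441138183 grip 42.92527914047241 F [-0.2  -0.3  -0.84] q [ 0.34  0.39 -0.22  0.96  0.    0.54]
batt 28938 c [482.7 266.6] size [ 56.6 152.2] ang 78.0 z 95.4
slope [0.0014211 0.0003874] [ 52 191] [325 315]
batt top vis 1286 c [505.5 258. ] size [ 65.  199.8] ang 78.2 z 95.9
t 14.9 tcp [505.9 261.9  83.7] zax [ 1.1e-03  5.0e-04 -1.0e+00] yaw 168.29 gap 0.05443663885195873 grip 42.92512357234955 F [-0.01  0.41 -1.13] q [ 0.34  0.39 -0.22  0.96  0.    0.54]
```

Request:
step_arm(deltas=[[-0.6,0.3,-3,0,0,0,-1],[0,0,-2.5,0,0,0,-1],[0,0,0,0,0,0,-1],[0,0,0,0,0,0,-1]])

```text
clock: 15.3
tcp_pos: [0.5048, 0.2619, 0.0774]
orientation: [-0.0, 0.102, 0.995, -0.0]
wrist_force: [-0.4, 0.0, -1.1]
finger_gap: 0.0548
grip_force: 42.9
```

Request:
step_arm(deltas=[[0,0,-0.5,0,0,0,-1],[0,0,0,0,0,0,-1]])

```text
clock: 15.5
tcp_pos: [0.5049, 0.262, 0.0771]
orientation: [-0.0, 0.102, 0.995, 0.0]
wrist_force: [-0.8, 0.2, -1.4]
finger_gap: 0.0546
grip_force: 42.9
```

```bash
python3 b.py
```

```text
t 15.55 tcp [504.9 262.   77.1] zax [ 0.e+00  1.e-04 -1.e+00] yaw 168.28 gap 0.05492919687157898 grip 42.92942762374878 F [ 0.53 -0.53 -0.69] q [ 0.34  0.39 -0.23  0.95  0.    0.54]
batt 28947 c [481.7 266.9] size [ 56.7 152.1] ang 77.8 z 88.8
slope [0.00052105 0.00075347] [ 52 191] [325 315]
batt top vis 1268 c [504.4 259.2] size [ 63.8 199.8] ang 77.9 z 89.3
```

Request:
step_arm(deltas=[[0.3,0,-0.4,0,0,0,-1],[0,0,-0.3,0,0,0,-1],[0,0,0,0,0,0,-1]])

```text
clock: 15.95
tcp_pos: [0.5053, 0.262, 0.0764]
orientation: [0.0, 0.102, 0.995, 0.0]
wrist_force: [0.1, 0.3, -0.8]
finger_gap: 0.0547
grip_force: 43.0
```

Request:
step_arm(deltas=[[0,0,-0.3,0,0,0,-1],[0,0,0,0,0,0,-1]])

```text
clock: 16.15
tcp_pos: [0.5053, 0.262, 0.0764]
orientation: [0.0, 0.102, 0.995, 0.0]
wrist_force: [-1.1, -0.2, 1.6]
finger_gap: 0.0546
grip_force: 43.2
```

Request:
step_arm(deltas=[[0,0,-0.3,0,0,0,-1],[0,0,0,0,0,0,-1]])

```text
clock: 16.35
tcp_pos: [0.5053, 0.262, 0.0764]
orientation: [0.0, 0.102, 0.995, 0.0]
wrist_force: [-2.7, -1.5, 6.1]
finger_gap: 0.0544
grip_force: 43.6
```

Request:
step_arm(deltas=[[0,0,0,0,0,0,0.4],[0,0,0,0,0,0,0.6],[0,0,0,0,0,0,1],[0,0,0,0,0,0,1],[0,0,0,0,0,0,1]])

```text
clock: 16.85
tcp_pos: [0.5052, 0.262, 0.0757]
orientation: [-0.0, 0.102, 0.995, 0.0]
wrist_force: [-0.3, -0.2, -0.4]
finger_gap: 0.0855
grip_force: 0.0
```

Request:
step_arm(deltas=[[0,0,8,0,0,0,1],[0,0,20,0,0,0,1],[0,0,40,0,0,0,1],[0,0,40,0,0,0,1],[0,0,20,0,0,0,1]])

```text
clock: 17.35
tcp_pos: [0.5066, 0.2625, 0.2083]
orientation: [0.002, 0.102, 0.995, 0.001]
wrist_force: [-0.4, 1.1, 0.2]
finger_gap: 0.0852
grip_force: 0.0
```

Request:
step_arm(deltas=[[0,-40,0,0,0,0,1],[0,-45,0,0,0,0,1],[0,-45,0,0,0,0,1],[0,-45,0,0,0,0,1],[0,-40,0,0,0,0,1]])

```text
clock: 17.85
tcp_pos: [0.505, 0.0451, 0.2047]
orientation: [0.001, 0.102, 0.995, -0.0]
wrist_force: [1.2, -0.6, -0.1]
finger_gap: 0.0855
grip_force: 0.0
```

Run:
```python
from m import *
st();c=cam("top");P=pts(c);V=np.hypot(P[...,0]-.505,P[...,1]-.262)<.13
m=V&(abs(P[...,2]-.088)<.004);rect(P,m,"batt")
A=np.c_[P[m][:,:2],np.ones(m.sum())];print("slope",np.linalg.lstsq(A,P[m][:,2],rcond=None)[0][:2])
rect(P,near(c,P,253,268,60,.011,.019),"shelf")
cv2.imwrite("pics/e.png",cv2.resize(np.hstack([c["image"][90:250,100:300],cam("scene")["image"][160:320,250:450]])[...,::-1],(800,320)))
```

```text
t 17.85 tcp [505.   45.1 204.7] zax [ 1.1e-03 -2.0e-04 -1.0e+00] yaw 168.27 gap 0.08552612740146759 grip 0.0 F [ 1.18 -0.56 -0.12] q [-0.07  0.19 -0.18  1.2  -0.    0.14]
batt 1748 c [505.4 262.5] size [ 57.5 199.7] ang 78.1 z 88.6
slope [0.00119877 0.00270342]
shelf 2703 c [508.8 277.2] size [140.3 260.1] ang 77.8 z 15.6
```

View pics/e.png

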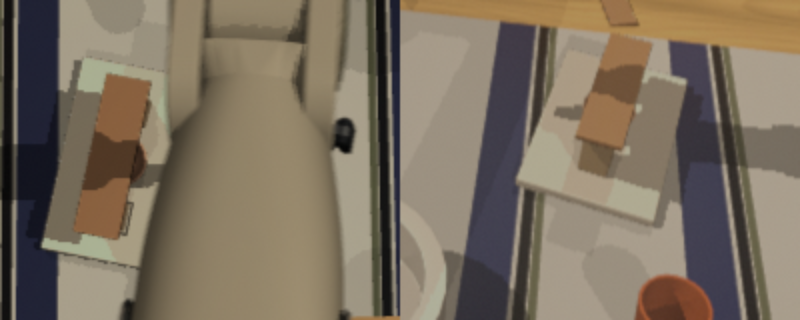

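The batt lies level across both props, centred at (505.4, 262.5) and in line with the shelf. The gripper is clear, so I'm handing in.

```bash
python3 -c "
from workcell import *
print(hand_in())"
```

```text
the job is handed in; nothing more can be done
None
```

The job is done and handed in at about 18 s: the 65 mm prop stands on the outline (within about 1 mm), and the batt lies level across both props, within about 1 mm of centre and 0.5° of the shelf's line.

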